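Clamp a flanged pipe in the tacking jig

TASK

Get the flanged pipe ready for tack welding: lay it fully home in the two V saddles of the jig, with its flanges outside the saddles, and let go. Then swing the yellow keeper bar shut across it until it snaps into its detent, and after that turn the brass wing nut on the bar clockwise to its stop, so that the pad presses on the pipe. Leave the other things on the bench where they are.

Things in the scene. Friction and masses are not known exactly. Their poses are not given: they have to be found in the camera images.
- jig: Tacking jig fixed to the bench: dark steel plate 215 (x) x 150 (y) x 12, origin under its centre. Two steel V saddles at y = -36 and +36, each 12 wide (60 free between, 84 over the outsides), 90 degree V, 47 wide at its top 45 above the bench; the pipe lies in them along y. Hinge post 18 diameter at x = +75; blue latch post 24 x 34, 58 tall, at x = -75, spring ball in its top
- jig_nest (a point): Point midway between the saddles where the middle of the pipe's axis lies when the pipe is fully home: 46 above the bench, over the centre of the base plate. Same axes as the jig
- pipe: Bare-metal pipe, 36 diameter, 300 g, a 42 x 42 x 6 square flange on each end, 108 long overall along its own y, 96 clear between flanges. Starts lying level on the bench on its flanges' flats. Origin under its middle, 21 below the pipe axis. In the jig the saddles carry it just inside the flanges, with 6 play at each end
- pipe_mid (a point): Middle of the pipe's axis, halfway between the flanges
- keeper (a joint): Keeper bar's hinge (rad), vertical: 0 = shut against its stop, square across the pipe; grows anticlockwise from above as it opens, to 1.9. Yellow bar 22 wide, underside 76, top 86 above the bench, reaching 169 from the hinge. A rib under the tip meets the spring ball at 0.11, passes it at 0.06 and snaps in behind (about 7 N at the handle). Stays where it is left
- keeper_hinge (a point): The hinge axis at the bar's underside, 76 above the bench. Axes turn with the bar, which points to its own -x
- keeper_handle (a point): Red upright round handle on the bar, 18 diameter, from 86 to 122 above the bench, 150 from the hinge axis; this point is on its axis, 106 above the bench
- wingnut (a joint): Turn of the brass wing nut on the bar (rad), vertical axis: 0 = backed off, grows clockwise seen from above, stop at 1.5. Drives the pad down 4.6 mm per rad; with the pipe home and the bar shut the pad meets the pipe at about 1.3 and presses firmly at the stop. Stays where it is left; starts between 0 and 0.25
- wingnut_grip (a point): On the wing nut's axis, mid-height of the wings (109 above the bench), 75 from the hinge axis. The wings are a flat brass bar 46 long along this point's x axis, 10 thick along y, from 92 to 118 above the bench. The point turns with the nut
- pad: Black rubber clamp pad, 16 diameter, below the bar under the wing nut; origin at its lower face, 70 above the bench when backed off, 64 when it rests on the pipe
- hammer: Bystander, to be left where it is: claw-type hammer lying flat, handle to its own -x, about 300 long (mm); origin under its middle
- spanner: Bystander, to be left where it is: steel open-ended wrench lying flat, about 180 long (mm); origin under its middle
- driver: Bystander, to be left where it is: screwdriver lying flat, about 200 long (mm); origin under its middle
- spray: Bystander, to be left where it is: upright blue spray can, 54 diameter, 170 tall (mm); origin under its middle
- paste: Bystander, to be left where it is: white jar with black lid, 56 diameter, 60 tall (mm); origin under its middle
- collar: Bystander, to be left where it is: loose steel collar lying flat, 70 outside, 54 inside, 30 tall (mm); origin under its middle
- stub: Bystander, to be left where it is: upright copper tube stub, 48 diameter, 75 tall (mm); origin under its middle
Things that resemble listed ones, but are neither listed nor needed, are in the scene too. Of the things like the pipe, leave any that is pink or purple; of the rest the larger one is meant.

How it is judged:
By the outcome, as a careful person would: the job done as asked, in the order asked, and still so for the second after the job is handed in, with the robot touching nothing.
It also fails if it takes over 64 s, if anything falls off the work surface, if the arm or the gripper's body presses on something with over 40 N, if the wrist force passes 120 N, or if a joint passes its speed limit or range.

ROBOT

A 7-joint arm with a two-finger parallel gripper is mounted at the origin on the work surface. World frame = base frame: x ahead of the robot, y to its left, z up, the work surface at z = 0. Lengths are in m, angles in rad, forces in N, time in s.
With the tool pointing down it reaches from about 0.375 to 0.925 m from the base axis. Payload 3.1 kg.
Tool frame: the origin (TCP) lies between the finger pads; the fingertips stand 19 mm ahead of it and the grasp point (between the pads) is the TCP; z points along the fingers, y is the direction in which the jaws open and shut (so a half turn about z gives the same grasp; the last joint's range is limited). The gripper opens to 85 mm and grips with 20 to 120 N. Pads are 22 mm wide; open, the fingers measure 114 mm over their backs; the gripper's body (76 mm by 85 mm) begins 54 mm behind the grasp point. The pads swing forward as they close: fully open they stand 13 mm farther back than shut.
Start: joints at [1.172, 0.383, 0.044, 1.598, -0.018, 1.161, -0.05], TCP at [0.193, -0.621, 0.25] pointing down, gripper open.
Joint ranges: [-2.61, 2.61], [-0.41, 2.15], [-1.48, 1.57], [0, 2.5], [-1.57, 4.71], [0.05, 1.97], [-2.85, 2.85]. Speed limits (rad/s): [2.79, 2.79, 3.14, 3.14, 3.14, 3.14, 3.14].

INTERFACE

Orientations are given as a unit quaternion [x, y, z, w].
In Python, from bench import move_ptp, movel, move_j, move_gripper, pause, inverse_kinematics, read_camera, camera_params, MotionError, sign_off, look_for, tip_of, read_time_s, read_qpos, read_joint_vel, read_effort, read_eef_pos, read_tcp_rot, read_ft_force, read_ft_torque, read_finger_gap gives the robot as it stands. Calls block until the motion is done:
- move_ptp(position, orientation): joint-space move of the TCP to a pose.
- movel(position, orientation=None, speed=0.15): straight line of the TCP; orientation=None keeps the orientation; speed is the mean speed in m/s.
- move_j(angles): joint-space move.
- move_gripper(opening, effort=None): finger opening in m; effort is the grip in N (None keeps the last); returns when the fingers have stopped.
- pause(seconds).
- inverse_kinematics(position, orientation): joint angles nearest the present ones, or None.
- read_camera(name): name is "side" or "top"; returns the picture (384x512x3 uint8, red, green, blue); there is no depth.
- camera_params(name): a dict with "K" (3x3 intrinsics, pixels), "camera_from_world" (4x4, takes a point from world to camera coordinates). Camera axes: x right, y down, z forward; pixel columns grow to the right and rows downward; lengths in m; the calibration is good to about 2 mm. A picture is of the moment at which its call begins. camera_params takes no time and is no camera call.
A pose or a line that the arm cannot do raises MotionError and nothing moves.
- sign_off(): hands the job in, once; it reports no verdict.
Trained networks look in the newest picture that a camera, given by its name, has taken for a name from the list of things; names that differ only in an ending like _2 or _b are one class to them, and where a whole thing is asked for, a point or a joint stands for the part that bears it (a point fixed in the world has none). Each returns a list of dicts, best first, with "confidence" (0 to 1); they miss things now and then, are a little off and sometimes report something else, mostly with a low value. They report only what shows in the picture. A call takes as long as a camera call. They do not tell look-alikes from the thing itself.
- look_for(camera, name): "at" ([column, row] in pixels, amid what is visible of it).
- tip_of(camera, name): "at" ([column, row] in pixels: a listed point, or the origin of a listed thing).
Readings, each from a call of its own:
- read_time_s(): time.
- read_qpos(): joint angles.
- read_joint_vel(): joint speeds.
- read_effort(): joint torques, N m.
- read_eef_pos(): TCP position.
- read_tcp_rot(): TCP orientation.
- read_ft_force(): force on the tool from outside, world axes, zero at the start.
- read_ft_torque(): the same for the moment, N m.
- read_finger_gap(): finger opening in m.
Only numpy, scipy, OpenCV 4.12 (cv2) and the standard library are available. Lean on these libraries where they do the work, as an engineer would, in place of code of your own. Each camera call takes 0.05 s, during which the arm holds its last target. There are 200 camera calls.

## Working session

There is one attempt and no reset: what is moved stays moved. The work goes in short steps, each a Python script; the robot and the scene stay as the last script left them, time stands still between calls to the robot, and variables do not carry over. Pictures are saved under pics/ and viewed, about 8 in all and at most 12, crops included, and the job is handed in when it is done.

```bash
mkdir -p pics; ls; cat > h.py <<'E'
import numpy as np, cv2, json
from bench import *
def px2w(cam,uv,z):
    p=camera_params(cam);K=np.array(p["K"]);T=np.array(p["camera_from_world"])
    R,t=T[:3,:3],T[:3,3];c=-R.T@t
    d=R.T@np.linalg.inv(K)@np.array([uv[0],uv[1],1.]);return c+d*(z-c[2])/d[2]
def w2px(cam,P):
    p=camera_params(cam);K=np.array(p["K"]);T=np.array(p["camera_from_world"])
    q=K@(T[:3,:3]@np.array(P)+T[:3,3]);return q[:2]/q[2]
def tri(uvs):
    A=[]
    for cam,uv in uvs.items():
        p=camera_params(cam);P=np.array(p["K"])@np.array(p["camera_from_world"])[:3]
        A+=[uv[0]*P[2]-P[0],uv[1]*P[2]-P[1]]
    v=np.linalg.svd(np.array(A))[2][-1];return v[:3]/v[3]
def snap(cam,name,crop=None,s=1):
    im=read_camera(cam)[...,::-1]
    if crop: im=im[crop[1]:crop[3],crop[0]:crop[2]]
    cv2.imwrite("pics/"+name,cv2.resize(im,None,fx=s,fy=s,interpolation=cv2.INTER_CUBIC))
def q(yaw): # tool down; tool x at yaw, tool y at yaw-90
    from scipy.spatial.transform import Rotation as R
    return (R.from_euler('z',yaw)*R.from_euler('x',np.pi)).as_quat()
E
python3 - <<'E'
from h import *
a=read_camera("top");b=read_camera("side")
cv2.imwrite("pics/a.png",cv2.resize(a[...,::-1],(800,600)));cv2.imwrite("pics/b.png",cv2.resize(b[...,::-1],(800,600)))
for c in("top","side"):
    p=camera_params(c);T=np.array(p["camera_from_world"]);print(c,p["K"][0][0],-T[:3,:3].T@T[:3,3])
    for n in("jig","pipe","keeper"):print(n,[(np.round(d["at"]),round(d["confidence"],2)) for d in look_for(c,n)])
    for n in("jig","jig_nest","pipe","pipe_mid","keeper_hinge","keeper_handle","wingnut_grip","pad"):print("tip",n,[(np.round(d["at"],1),round(d["confidence"],2)) for d in tip_of(c,n)])
print(read_time_s(),read_tcp_rot(),q(0))
E
```

```text
pics
top 352.78372388847265 [0.40771155 0.03627199 1.26129346]
jig [(array([270., 188.]), 0.83), (array([290., 168.]), 0.6)]
pipe [(array([194., 185.]), 0.79), (array([322., 204.]), 0.76), (array([222., 158.]), 0.5), (array([133., 220.]), 0.46)]
keeper [(array([293., 164.]), 0.81)]
tip jig [(array([268.5, 187.8]), 0.71)]
tip jig_nest [(array([267.9, 186.5]), 0.79), (array([269.6, 190.1]), 0.49)]
tip pipe [(array([320.2, 203.1]), 0.86), (array([272.7, 165.2]), 0.73), (array([210. , 217.7]), 0.69), (array([222.6, 158.5]), 0.65), (array([193.9, 185.5]), 0.63), (array([184.5, 138.9]), 0.17)]
tip pipe_mid [(array([323.1, 207.2]), 0.8), (array([196., 184.]), 0.73), (array([222.6, 158.9]), 0.62), (array([212.5, 217.3]), 0.48), (array([195.8, 187.6]), 0.41), (array([147.7, 169.8]), 0.39)]
tip keeper_hinge [(array([270.1, 165.4]), 0.71)]
tip keeper_handle [(array([316.6, 168.2]), 0.66)]
tip wingnut_grip [(array([149.7, 171.1]), 0.72), (array([290.8, 166.2]), 0.57), (array([173. , 258.3]), 0.5), (array([193.1, 186.4]), 0.26)]
tip pad []
side 393.08014497025067 [0.44172219 1.10903907 0.74015508
[... 189 characters left out ...]
.68)]
tip jig [(array([247.7, 215. ]), 0.74)]
tip jig_nest [(array([246.6, 208.5]), 0.91)]
tip pipe [(array([265.9, 190.9]), 0.89), (array([231.8, 264.5]), 0.84), (array([272.9, 256.3]), 0.59), (array([202.1, 246. ]), 0.57)]
tip pipe_mid [(array([227.7, 267.2]), 0.91), (array([267.6, 183.5]), 0.73), (array([274.8, 257.8]), 0.63)]
tip keeper_hinge [(array([220.3, 199.8]), 0.84), (array([314.5, 168.7]), 0.36)]
tip keeper_handle [(array([233.7, 170.5]), 0.84)]
tip wingnut_grip [(array([229.1, 172.6]), 0.56)]
tip pad [(array([164.4, 278.8]), 0.7), (array([228.2, 173.4]), 0.59)]
1.2 [9.88710506e-01 1.49838366e-01 1.59642843e-05 4.55821627e-06] [1.000000e+00 0.000000e+00 0.000000e+00 6.123234e-17]
```

View pics/a.png

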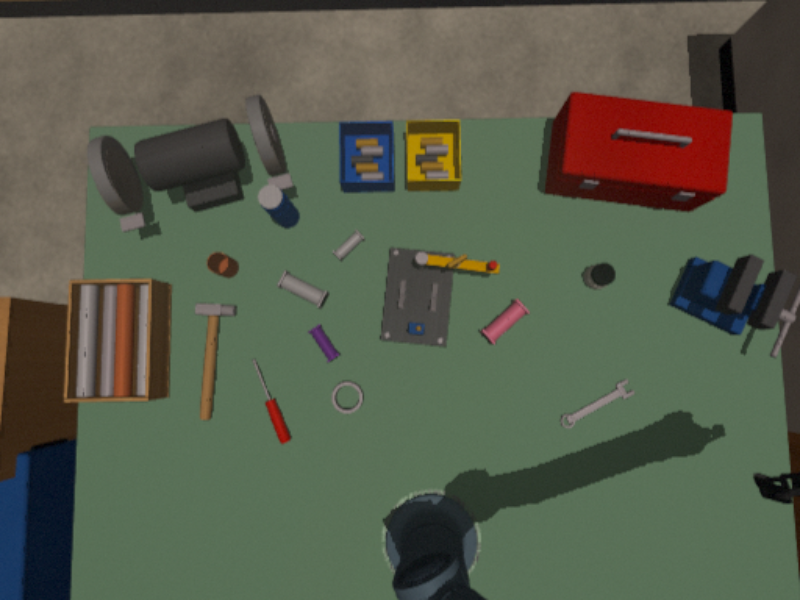

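View pics/b.png

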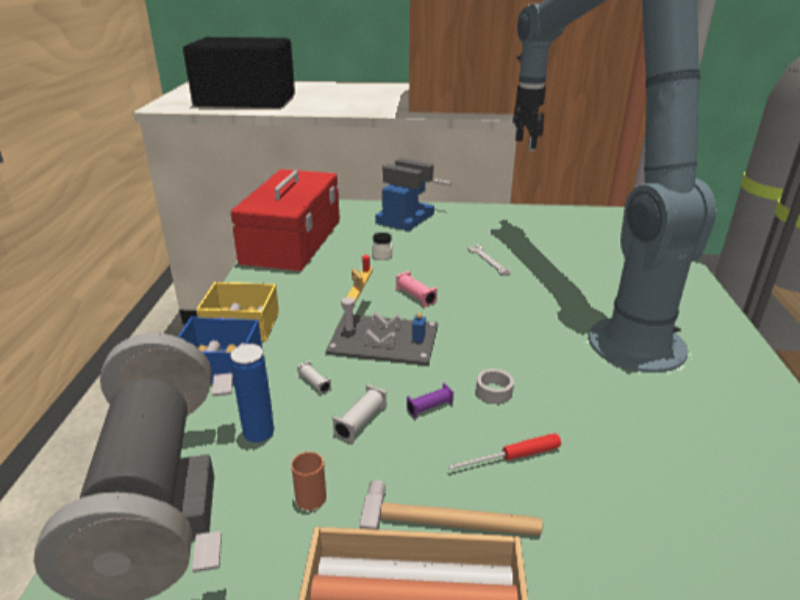

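Things like the pipe (native top-camera pixels): large grey (194,185), small grey (222,158), pink (322,205), purple (208,219). By the description I want the large grey one. I'll check it in a close crop.

```bash
python3 - <<'E'
from h import *
snap("top","c.png",(165,135,335,235),4.7);snap("side","d.png",(180,150,300,290),4.2)
for n,z in((("pipe_mid"),.021),("jig_nest",.046),("keeper_hinge",.076),("keeper_handle",.106),("wingnut_grip",.109)):
    for c in("top","side"):print(n,c,[(np.round(px2w(c,d["at"],z),4)[:2],round(d["confidence"],2)) for d in tip_of(c,n)][:4])
print("latch/hinge rough",px2w("top",(421*.64,259*.64),.09),px2w("top",(416*.64,328*.64),.058))
E
```

```text
pipe_mid top [(array([0.5634, 0.2789]), 0.84), (array([ 0.4729, -0.1726]), 0.83), (array([0.6621, 0.1771]), 0.47)]
pipe_mid side [(array([0.5723, 0.2738]), 0.89), (array([0.4409, 0.2437]), 0.83), (array([ 0.4808, -0.1648]), 0.8), (array([0.6457, 0.1866]), 0.66)]
jig_nest top [(array([0.5338, 0.0148]), 0.64), (array([ 0.5659, -0.3688]), 0.59)]
jig_nest side [(array([0.5391, 0.0325]), 0.93)]
keeper_hinge top [(array([0.6201, 0.0049]), 0.71)]
keeper_hinge side [(array([0.6129, 0.0187]), 0.73), (array([0.5345, 0.1442]), 0.45)]
keeper_handle top [(array([ 0.5838, -0.1347]), 0.59)]
keeper_handle side [(array([ 0.586 , -0.0953]), 0.77)]
wingnut_grip top [(array([0.3238, 0.3187]), 0.62), (array([ 0.6127, -0.06  ]), 0.54)]
wingnut_grip side [(array([ 0.6081, -0.0748]), 0.54)]
latch/hinge rough [0.61171322 0.00956831 0.09      ] [0.46509314 0.02261654 0.058     ]
```

View pics/c.png

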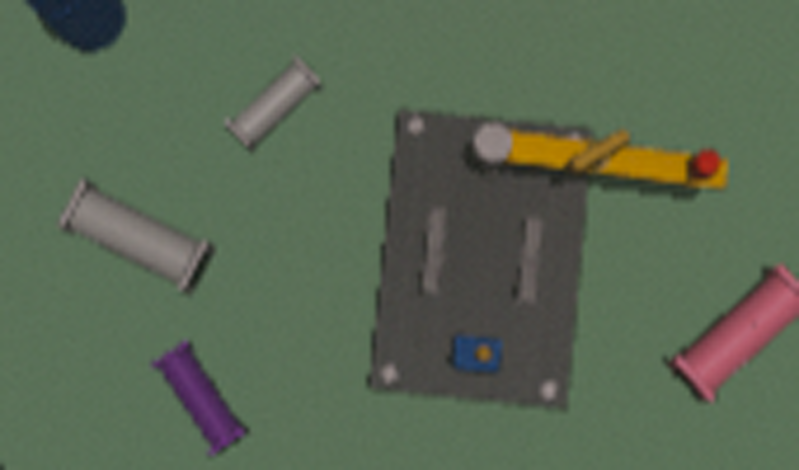

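View pics/d.png

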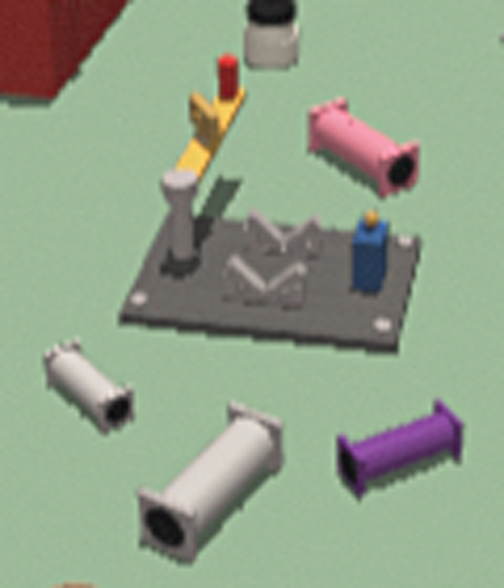

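```bash
cat > fit.py <<'E'
from h import *
from scipy.optimize import least_squares, minimize
T=lambda u,v:((u+.5)/4.7-.5+165,(v+.5)/4.7-.5+135)
S=lambda u,v:((u+.5)/4.2-.5+180,(v+.5)/4.2-.5+150)
def obs(p):
    x,y,th,a,b,zh=p
    return [("top",(a,b,.014),T(416,125)),("top",(-a,b,.014),T(389,374)),("top",(-a,-b,.014),T(549,390)),
    ("side",(a,b,.014),S(139,299)),("side",(-a,b,.014),S(382,324)),("side",(-a,-b,.014),S(405,241)),
    ("top",(.1075,.075,.012),T(400,112)),("top",(-.1075,.075,.012),T(371,387)),("top",(-.1075,-.075,.012),T(566,407)),
    ("top",(-.075,0,.06),T(483,354)),("side",(-.075,0,.06),S(372,217)),("top",(.075,0,zh),T(493,144)),("side",(.075,0,zh),S(180,181)),
    ("top",(0,.036,.045),T(434,250)),("top",(0,-.036,.045),T(530,260))]
def res(p):
    c,s=np.cos(p[2]),np.sin(p[2]);r=[]
    for cam,(X,Y,Z),uv in obs(p): r+=list(w2px(cam,(p[0]+c*X-s*Y,p[1]+s*X+c*Y,Z))-uv)
    return r
f=least_squares(res,[.54,.02,-.05,.09,.06,.09],loss="soft_l1");print("jig",f.x.round(4));print(np.reshape(f.fun,(-1,2)).round(1).tolist())
x,y,th=f.x[:3];H=np.array([x+.075*np.cos(th),y+.075*np.sin(th)])
h=tri({"top":T(707,162),"side":S(228,63)});print("handle top",h,"hinge",H,"dist",np.hypot(*(h[:2]-H)))
d=h[:2]-H;print("keeper",np.arctan2(-d[1],-d[0])-th)
# pipe: hull silhouettes
best={}
for cam,seed in(("top",(194,185)),("side",(266-31,261))):
    im=read_camera(cam).astype(int);lab=cv2.cvtColor(im.astype(np.uint8),cv2.COLOR_RGB2LAB).astype(int)
    g=cv2.cvtColor(im.astype(np.uint8),cv2.COLOR_RGB2HSV)
    m=((im[...,1]-np.maximum(im[...,0],im[...,2]))<9).astype(np.uint8)
    n,L=cv2.connectedComponents(m,connectivity=4);l=L[seed[1],seed[0]];pts=np.argwhere(L==l)[:,::-1];print(cam,l,len(pts),pts.min(0),pts.max(0))
    best[cam]=cv2.convexHull(pts.astype(np.int32))
def hull(cam,p):
    c,s=np.cos(p[2]),np.sin(p[2]);P=[]
    for X in(-.021,.021):
        for Y in(-.054,.054):
            for Z in(0,.042):P.append(w2px(cam,(p[0]+c*X-s*Y,p[1]+s*X+c*Y,Z)))
    return P
def cost(p):
    e=0
    for cam in best:
        M=np.zeros((384*8,512*8),np.uint8);N=M.copy()
        cv2.fillPoly(M,[np.round((best[cam].reshape(-1,2)+.5)*8).astype(np.int32)],1)
        cv2.fillPoly(N,[cv2.convexHull(np.round((np.array(hull(cam,p))+.5)*8).astype(np.int32))],1)
        e+=int((M!=N).sum())
    return e/64
r=minimize(cost,[.565,.277,1.1-np.pi/2+.1],method="Nelder-Mead",options=dict(initial_simplex=[[.565,.277,1.1],[.575,.277,1.1],[.565,.287,1.1],[.565,.277,1.3]],xatol=2e-4,fatol=.3))
print("pipe",r.x.round(4),r.fun)
E
python3 fit.py
```

```text
jig [ 0.5404  0.0172 -0.1167  0.095   0.0607  0.0849]
[[-0.1, 0.2], [0.1, 0.0], [0.3, 0.1], [0.3, -0.5], [0.4, -0.3], [0.0, -0.7], [-0.3, -0.7], [-0.4, 0.4], [0.4, 0.4], [-2.1, -0.3], [-0.3, 2.3], [0.2, -0.2], [0.3, 0.0], [0.1, -0.5], [0.3, -0.5]]
handle top [ 0.59368511 -0.13913314  0.11482331] hinge [0.61490727 0.00851787] dist 0.14916836120167967
keeper 1.544697590723443
top 47 333 [177 173] [210 196]
side 18 594 [213 246] [246 283]
pipe [0.561  0.2802 2.6966] 126.375
```

```bash
cat > pick.py <<'E'
from h import *
p=np.array([.561,.2802]);y=1.126
def best(pos,yaws):
    c=[]
    for w in yaws:
        j=inverse_kinematics(pos,q(w))
        if j is not None:c.append((abs(j[6]),w,np.round(j,2)))
    print([k[1:] for k in c]);return min(c,key=lambda k:k[0])[1]
y=best([*p,.15],[y,y-np.pi])
dy=y-1.126;print("offset",dy, best([.5404,.0172,.15],[1.454,1.454-np.pi]))
move_ptp([*p,.18],q(y));move_gripper(.06,50);print(read_time_s())
movel([*p,.026],q(y),.12);print(read_ft_force());move_gripper(0.0,60);print("gap",read_finger_gap(),read_ft_force())
movel([*p,.16],speed=.15);pause(.2);print("gap",read_finger_gap(),read_ft_force(),read_time_s())
P=np.array([.5404,.0172]);yj=1.454+dy
move_ptp([*P,.16],q(yj));print(read_eef_pos(),read_time_s())
snap("top","e.png",(220,140,340,230),6.5);snap("side","f.png",(190,130,310,250),5)
for c in("top","side"):
  for n in("pipe_mid",):print(c,[(np.round(d["at"],1),round(d["confidence"],2)) for d in tip_of(c,n)], w2px(c,[*P,.16]))
E
python3 pick.py
```

```text
[(1.126, array([ 0.11,  0.6 , -0.84,  1.71,  0.5 ,  1.07, -1.34])), (-2.0155926535897932, array([ 0.34,  0.84, -1.25,  1.7 ,  0.84,  1.25,  1.59]))]
[(1.454, array([ 0.46,  0.37, -0.67,  1.92,  0.28,  0.94, -0.46])), (-1.6875926535897932, array([ 0.87,  0.65, -1.24,  1.91,  0.69,  1.11,  2.38]))]
offset 0.0 1.454
5.675
[-0.02371944 -0.39207919 -0.06842841]
gap 0.03418030332212982 [-1.90882544 -0.81154605  7.19386954]
gap 0.0342996253435532 [-0.16943401  0.57305555 -4.01128036] 8.7
[0.54082516 0.01913474 0.16049928] 9.7333
top [(array([321. , 204.3]), 0.59), (array([146.5, 170.7]), 0.56), (array([221.5, 156.8]), 0.48)] [267.87352843 184.37874992]
side [(array([243.6, 180.8]), 0.82), (array([229.9, 175.1]), 0.69), (array([245.2, 177.7]), 0.64), (array([200.6, 238.8]), 0.63), (array([265.1, 184.6]), 0.54), (array([276.3, 254.6]), 0.53)] [244.99706596 174.39885502]
```

View pics/e.png

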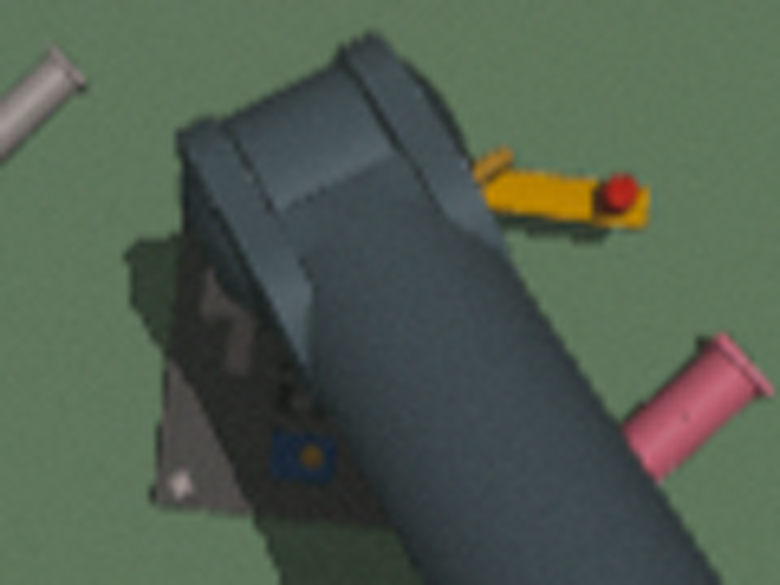

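View pics/f.png

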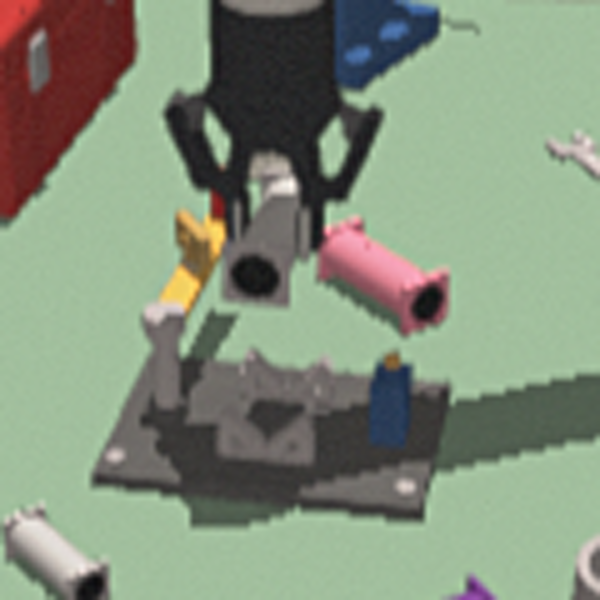

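The side crop shows the pipe held level, with its near bore at crop (256,276), above the saddles and roughly aligned with them. Next I'll compare that pixel with the prediction and check the along-axis offset.

```bash
python3 - <<'E'
from h import *
from scipy.optimize import least_squares
F=lambda u,v:np.array([(u+.5)/5-.5+190,(v+.5)/5-.5+130])
e=np.array(read_eef_pos());from scipy.spatial.transform import Rotation as R
t=R.from_quat(read_tcp_rot()).as_matrix();ax=t[:,0];lat=t[:,1];print(e,ax,lat)
print("bore pred",w2px("side",e+ax*.054-[0,0,.0055]),"obs",F(256,276))
for s in(-1,1):print("corner",w2px("side",e+ax*.054+s*lat*.021-[0,0,.0265]))
print("obs",F(222,298),F(289,306))
def r(p):
    d=ax*(.054+p[0])-np.array([0,0,p[1]]);L=lat*p[2]
    return np.concatenate([w2px("side",e+d+L)-F(256,276),w2px("side",e+d+L+lat*.021-[0,0,.021])-F(222,298),w2px("side",e+d+L-lat*.021-[0,0,.021])-F(289,306)])
f=least_squares(r,[0,.0055,0]);print("along,below,lat",f.x,f.fun.round(2))
f=least_squares(lambda p:r([p[0],.0055,p[1]]),[0,0]);print("fixed below",f.x,f.fun.round(2))
E
```

```text
[0.54075812 0.01958739 0.16040558] [0.11305564 0.99358795 0.00118965] [ 9.93588234e-01 -1.13056622e-01  7.88877798e-04]
bore pred [241.33585442 184.43172901] obs [240.8 184.8]
corner [248.1810066  191.03476578]
corner [234.74037665 189.79249243]
obs [234.  189.2] [247.4 190.8]
along,below,lat [-0.02894905  0.02219779  0.0084935 ] [-0.15 -0.41  0.24  0.4  -0.09  0.01]
fixed below [-0.00055749  0.00225248] [-0.15 -0.52  0.06  0.44  0.09  0.08]
```

```bash
python3 - <<'E'
from h import *
P=np.array([.5404,.0172]);o=q(1.454)
def go(z,sp,off=np.zeros(2)):
    movel([*(P+off),z],o,sp)
go(.075,.12);pause(.3);e=np.array(read_eef_pos());off=P-e[:2];print(e,off)
go(.058,.05,off);f0=np.array(read_ft_force());print(f0,read_eef_pos())
z=.058
while z>.044:
    z-=.0015;go(z,.03,off);f=np.array(read_ft_force())-f0;print(round(z,4),np.round(read_eef_pos(),4),f.round(1))
    if f[2]>8: break
print(read_time_s())
snap("side","g.png",(190,130,310,250),5)
E
```

```text
[0.54093286 0.01712518 0.07568387] [-5.32862979e-04  7.48218628e-05]
[ 0.42517957 -0.05048491 -3.35512506] [0.53936859 0.01728512 0.05737467]
0.0565 [0.54   0.0173 0.0566] [ 0.1  0.5 -0.3]
0.055 [0.5398 0.0172 0.055 ] [ 0.3 -0.2  0.3]
0.0535 [0.54   0.0173 0.0535] [-0.2 -0.3  0.2]
0.052 [0.5403 0.0172 0.053 ] [-3.1 -0.8  8.5]
12.5833
```

View pics/g.png

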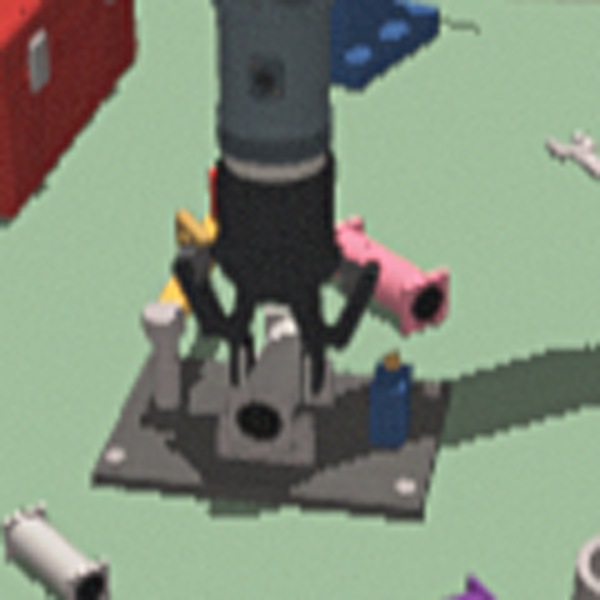

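```bash
cat >> h.py <<'E'
TH=-.1167;HG=np.array([.6149,.0085])
def hp(a): return HG-.15*np.array([np.cos(TH+a),np.sin(TH+a)])
E
python3 - <<'E'
from h import *
move_gripper(.055);pause(.2);print("gap",read_finger_gap(),read_ft_force())
e=read_eef_pos();movel([e[0],e[1],.19],speed=.15)
for a in(1.545,.8,0):print(a,hp(a),[None if (j:=inverse_kinematics([*hp(a),.113],q(TH+a+k))) is None else np.round(j,2) for k in(0,-np.pi)])
move_ptp([*hp(1.545),.19],q(TH+1.545));print(read_eef_pos(),read_time_s())
a=read_camera("top")[140:230,220:340,::-1];b=read_camera("side")[130:250,190:310,::-1]
cv2.imwrite("pics/i.png",np.hstack([cv2.resize(a,(400,300)),cv2.resize(b,(400,400))[:300]]) if 0 else np.vstack([cv2.resize(a,(480,360),interpolation=2)[:200],cv2.resize(b,(480,480),interpolation=2)[80:]]))
for c in("top","side"):
  for n in("pipe_mid","keeper_handle"):print(c,n,[(np.round(d["at"],1),round(d["confidence"],2)) for d in tip_of(c,n)][:4])
print([w2px(c,[.5404,.0172,.046]) for c in("top","side")])
E
```

```text
gap 0.054816108393614296 [-0.67850472  0.74113936  0.91681959]
1.545 [ 0.59359781 -0.13997968] [array([ 0.81,  0.62, -0.84,  1.77,  0.54,  1.  , -0.38]), array([ 1.1 ,  1.01, -1.39,  1.76,  1.04,  1.32,  2.46])]
0.8 [ 0.49857598 -0.08620334] [array([ 0.77,  0.4 , -0.77,  2.02,  0.37,  0.86, -1.1 ]), array([ 1.17,  0.78, -1.37,  2.01,  0.87,  1.13,  1.66])]
0 [0.46592026 0.02596529] [array([ 0.48,  0.3 , -0.68,  2.11,  0.26,  0.81, -2.05]), array([ 0.94,  0.58, -1.27,  2.1 ,  0.69,  0.98,  0.75])]
[ 0.59309462 -0.14041997  0.18878256] 14.9333
top pipe_mid [(array([269.3, 188.7]), 0.86), (array([321.6, 205.4]), 0.85), (array([220.7, 159.3]), 0.62), (array([211.1, 217.3]), 0.44)]
top keeper_handle [(array([316.2, 168.2]), 0.79)]
side pipe_mid [(array([274.1, 252.6]), 0.89), (array([244.1, 207.6]), 0.85), (array([266.6, 183. ]), 0.62), (array([199.6, 238.9]), 0.47)]
side keeper_handle [(array([233.3, 170.7]), 0.79)]
[array([267.37660685, 188.32529345]), array([245.37821017, 204.98998899])]
```

View pics/i.png

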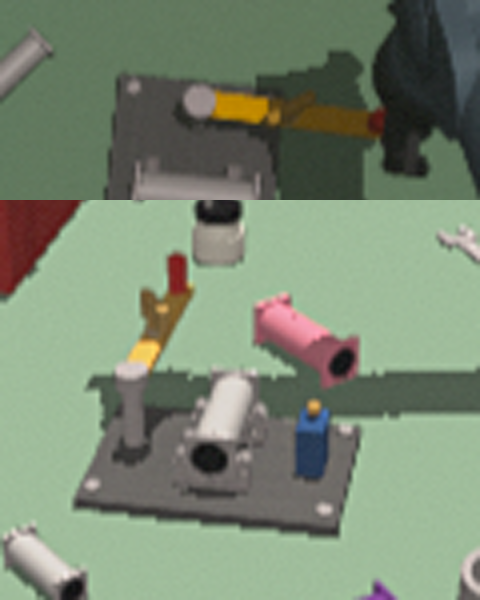

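```bash
python3 - <<'E'
from h import *
a0=1.545
move_gripper(.045);movel([*hp(a0),.114],q(TH+a0),.12);print(read_ft_force())
move_gripper(0,25);print("gap",read_finger_gap(),read_ft_force(),read_eef_pos())
for a in np.linspace(a0,.16,9)[1:]:
    movel([*hp(a),.114],q(TH+a),.2)
    f=np.array(read_ft_force());print(round(a,3),f.round(1),np.round(np.array(read_eef_pos())[:2]-hp(a),4),round(read_finger_gap(),4))
    if np.hypot(*f[:2])>40: break
print(read_time_s())
E
```

```text
[ 0.24479581 -0.03747653  0.41616258]
gap 0.017158474642194586 [-0.00596398 -0.30862764  2.82831472] [ 0.59441941 -0.14001889  0.11517179]
1.372 [-0.9 -1.2  4.3] [ 0.0003 -0.0001] 0.0171
1.199 [-0.1 -0.7  4.7] [ 0.001  -0.0009] 0.017
1.026 [-1.8 -2.4  7.3] [ 0.0007 -0.0013] 0.0167
0.852 [-2.1 -2.9  8.2] [ 0.0004 -0.0011] 0.017
0.679 [-3.1 -3.2  8.9] [-0.     -0.0007] 0.0171
0.506 [-4.7 -2.8 10.8] [-0.0007 -0.0005] 0.0169
0.333 [-6.2 -1.9 11.4] [-0.0009 -0.0001] 0.0169
0.16 [-6.  -2.5 12.6] [-0.001   0.0007] 0.0172
19.2333
```

```bash
python3 - <<'E'
from h import *
for a in np.arange(.13,-.06,-.02):
    movel([*hp(a),.114],q(TH+a),.06)
    t=np.array([-np.sin(TH+a),np.cos(TH+a)]);f=np.array(read_ft_force())
    e=np.array(read_eef_pos())[:2]-HG;print(round(a,3),f.round(1),"tan",round(f[:2]@t,1),"angle",round(np.arctan2(-e[1],-e[0])-TH,4))
    if a<.05 and f[:2]@t<-16: break
move_gripper(.045);pause(.1);movel([*hp(a),.2],speed=.2)
move_ptp([.40,-.22,.25],q(.3));print(read_time_s())
a=read_camera("top")[140:230,220:340,::-1];cv2.imwrite("pics/j.png",cv2.resize(a,(780,585),interpolation=2))
for c in("top","side"):
  for n in("keeper_handle","keeper_hinge","wingnut_grip"):print(c,n,[(np.round(d["at"],1),round(d["confidence"],2)) for d in tip_of(c,n)][:4])
for n,r,z in(("handle",.15,.106),("nut",.075,.109)):
  P=HG-r*np.array([np.cos(TH),np.sin(TH)]);print(n,P,[w2px(c,[*P,z]).round(1) for c in("top","side")])
E
```

```text
0.13 [-6.1 -0.1 12.7] tan 0.0 angle 0.1277
0.11 [-5.6 -0.4 12.7] tan -0.5 angle 0.108
0.09 [-6.8 -0.2 12.9] tan -0.4 angle 0.0892
0.07 [-7.  -5.1 14.4] tan -5.4 angle 0.0841
0.05 [-6.6 -8.7 13.8] tan -9.1 angle 0.0821
0.03 [ -7.  -14.   16.1] tan -14.5 angle 0.0801
0.01 [ -7.  -17.5  15.8] tan -18.2 angle 0.0785
23.0583
top keeper_handle [(array([269.5, 208.3]), 0.85)]
top keeper_hinge [(array([271.8, 163.8]), 0.75), (array([267.5, 187.8]), 0.28)]
top wingnut_grip [(array([269.6, 185.5]), 0.49)]
side keeper_handle [(array([233.3, 170.7]), 0.79)]
side keeper_hinge [(array([222.5, 196.4]), 0.73)]
side wingnut_grip [(array([228.3, 176.7]), 0.51)]
handle [0.46592026 0.02596529] [array([265.4, 209. ]), array([268.2, 191.4])]
nut [0.54041013 0.01723265] [array([267.6, 186.2]), array([245.2, 188.4])]
```

View pics/j.png

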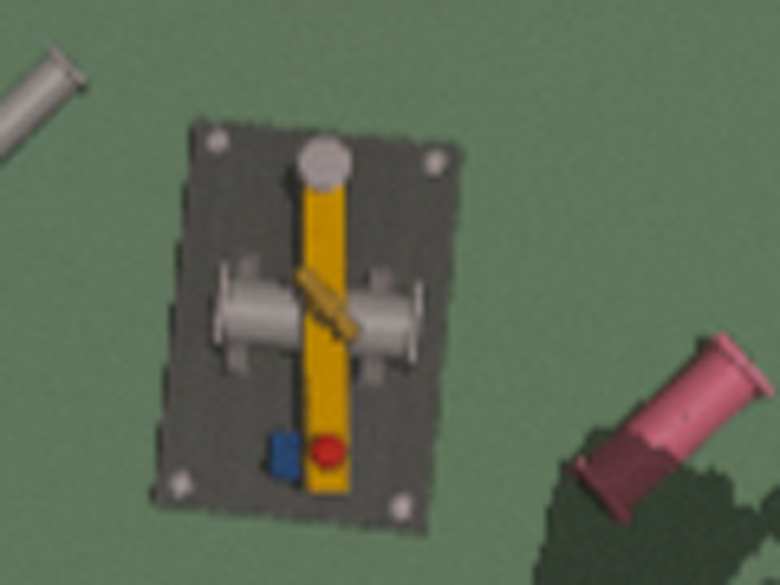

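The top crop shows the pipe home and level, with its flanges at (222,305) and (415,322), outside the saddles. The bar has its red handle at (327,450) and has stopped at about 0.08 rad, so it has not snapped in behind the spring ball. The grip was also pressing down at 13–16 N. I'll push again with a loose cage, so there is no vertical load.

```bash
python3 - <<'E'
from h import *
a=.08
move_ptp([*hp(a),.19],q(TH+a));movel([*hp(a),.116],q(TH+a),.15);f0=np.array(read_ft_force());print(f0,read_eef_pos(),read_time_s())
move_gripper(.026,40);print(read_finger_gap(),read_ft_force())
for a in np.arange(.06,-.20,-.02):
    movel([*hp(a),.116],q(TH+a),.08)
    t=np.array([-np.sin(TH+a),np.cos(TH+a)]);f=np.array(read_ft_force())-f0
    e=np.array(read_eef_pos())[:2]-HG;ang=np.arctan2(-e[1],-e[0])-TH;print(round(a,3),f.round(1),"tan",round(f[:2]@t,1),"angle",round(ang,4))
    if f[:2]@t<-28: break
print(read_time_s())
E
```

```text
[0.14541237 0.43954833 0.50030127] [0.46556047 0.01343753 0.11642396] 25.0333
0.02612924710779143 [-0.58488683  0.11615455 -0.77591042]
0.06 [ 0.5 -1.5  0.4] tan -1.4 angle 0.0606
0.04 [-0.8 -5.6  1.6] tan -5.7 angle 0.054
0.02 [ -0.3 -10.6   2.6] tan -10.6 angle 0.051
-0.0 [ -0.9 -14.2   3.3] tan -14.3 angle 0.0489
-0.02 [-2.  -2.8  1.4] tan -3.0 angle -0.0021
-0.04 [ 0.4 -0.3  0.1] tan -0.3 angle -0.047
-0.06 [-1.5 -5.   0.6] tan -5.1 angle -0.0483
-0.08 [-0.5 -9.6  2.2] tan -9.6 angle -0.0496
-0.1 [ -1.3 -14.8   5.1] tan -14.7 angle -0.0507
-0.12 [ -3.2 -18.4   6.7] tan -18.6 angle -0.0516
-0.14 [ -3.  -23.    8.2] tan -23.0 angle -0.0523
-0.16 [ -3.9 -26.5  11.2] tan -26.6 angle -0.0531
-0.18 [ -5.8 -31.2  12.6] tan -31.5 angle -0.0538
28.6083
```

```bash
python3 - <<'E'
from h import *
movel([*hp(-.035),.116],q(TH-.035),.1);print(read_ft_force());move_gripper(.045);movel([*hp(-.035),.2],speed=.2)
move_ptp([.40,-.22,.25],q(.3));print(read_time_s())
a=read_camera("top")[:,:,::-1];cv2.imwrite("pics/k_full.png",a);a=a[155:220,235:305];cv2.imwrite("pics/k.png",cv2.resize(a,(640,594),interpolation=2))
b=read_camera("side")[:,:,::-1];cv2.imwrite("pics/ks_full.png",b)
for c in("top","side"):
  for n in("keeper_handle","keeper_hinge","wingnut_grip"):print(c,n,[(np.round(d["at"],1),round(d["confidence"],2)) for d in tip_of(c,n)][:4])
for n,r,z in(("handle",.15,.106),("nut",.075,.109)):
  P=HG-r*np.array([np.cos(TH),np.sin(TH)]);print(n,P,[w2px(c,[*P,z]).round(1) for c in("top","side")])
E
```

```text
[-0.10450901  1.08529601  0.66103766]
30.9083
top keeper_handle [(array([266.5, 205.9]), 0.73)]
top keeper_hinge [(array([269. , 163.6]), 0.54), (array([268.6, 184.7]), 0.47)]
top wingnut_grip [(array([265.8, 184.9]), 0.6)]
side keeper_handle [(array([269.3, 193.3]), 0.97)]
side keeper_hinge [(array([222.2, 195.7]), 0.64)]
side wingnut_grip [(array([245.3, 217.5]), 0.74), (array([248.5, 206.6]), 0.7), (array([266.3, 193.6]), 0.43), (array([244.7, 188.6]), 0.39)]
handle [0.46592026 0.02596529] [array([265.4, 209. ]), array([268.2, 191.4])]
nut [0.54041013 0.01723265] [array([267.6, 186.2]), array([245.2, 188.4])]
```

View pics/k.png

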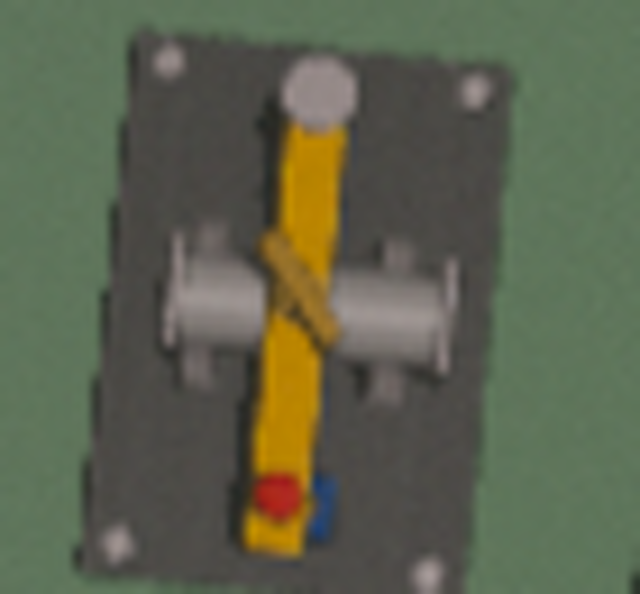

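The crop shows the bar shut square over the pipe, handle at (280,495) and latch post behind it. The wing runs from (272,240) to (330,340), which is a world yaw of about 0.53. Its centre agrees with the predicted nut axis. Now I'll turn the nut.

```bash
python3 - <<'E'
from h import *
from scipy.spatial.transform import Rotation as R
k=lambda u,v:((u+.5)/9.14-.5+235,(v+.5)/9.14-.5+155)
A,B=[px2w("top",k(*c),.118)[:2] for c in((272,240),(330,340))]
N=(A+B)/2;w=A-B;y=np.arctan2(w[1],w[0]);print(N,y,np.hypot(*w))
N=(N+np.array([.5404,.0172]))/2
for d in(0,-.7,-1.5):print(np.round(inverse_kinematics([*N,.112],q(y-np.pi+d)),2))
y0=y-np.pi
move_gripper(.04);move_ptp([*N,.19],q(y0));movel([*N,.113],q(y0),.15);f0=np.array(read_ft_force());print(f0)
move_gripper(0,50);print("gap",read_finger_gap(),read_ft_force(),read_ft_torque(),read_eef_pos(),read_time_s())
E
```

```text
[0.53925813 0.01786409] 0.5046726843880401 0.04142004317087708
[ 0.86  0.74 -1.24  1.93  0.8   1.09  1.35]
[ 0.68  0.54 -0.96  1.94  0.55  0.95  0.83]
[ 0.65  0.52 -0.91  1.94  0.51  0.93  0.06]
[ 0.86926106 -0.53172067  0.01648279]
gap 0.013491834573424361 [-2.85343318  2.70545091  6.15344628] [ 0.6371831   0.79581069 -0.02446461] [0.53983731 0.01937154 0.11447098] 34.6083
```

```bash
cat > turn.py <<'E'
from h import *
import sys
from scipy.spatial.transform import Rotation as R
N=np.array([.53983,.0175]);y0=.5047-np.pi
yaw=lambda:R.from_matrix(R.from_quat(read_tcp_rot()).as_matrix()@np.diag([1,-1,-1])).as_euler('zyx')[0]
a,b,lim=map(float,sys.argv[1:])
for d in np.arange(a,b,.1):
    movel([*N,.114],q(y0-d),.1) if 0 else move_ptp([*N,.114],q(y0-d))
    t=np.array(read_ft_torque());f=np.array(read_ft_force())
    print(round(d,2),"act",round((y0-yaw()+np.pi)%(2*np.pi)-np.pi,3),t.round(2),f.round(1),round(read_finger_gap(),4),read_time_s())
    if abs(t[2])>lim or np.linalg.norm(f)>60:break
E
python3 turn.py .1 1.0 1.2
```

```text
0.1 act 0.097 [ 0.99  0.41 -0.02] [-1.7  4.2  2.2] 0.0137 34.8583
0.2 act 0.195 [ 1.15  0.42 -0.04] [-2.6  4.9  2.3] 0.0138 35.1083
0.3 act 0.295 [1.17 0.48 0.  ] [-1.6  4.9  2.7] 0.0136 35.3583
0.4 act 0.394 [ 1.2   0.46 -0.04] [-2.4  4.6  3.7] 0.0135 35.6083
0.5 act 0.494 [1.16 0.5  0.04] [-2.5  5.3  3.2] 0.0133 35.8583
0.6 act 0.594 [ 1.2   0.45 -0.04] [-2.5  5.1  3.2] 0.0136 36.1083
0.7 act 0.694 [ 1.22  0.45 -0.02] [-2.2  6.1  2.7] 0.0136 36.3583
0.8 act 0.794 [ 1.25  0.49 -0.02] [-3.  6.  3.] 0.0142 36.6083
0.9 act 0.894 [1.28 0.42 0.03] [-1.6  6.4  3.3] 0.0138 36.8583
```

```bash
python3 turn.py 1.0 1.9 .7
```

```text
1.0 act 0.994 [ 1.26  0.4  -0.03] [-1.8  5.8  2.6] 0.0133 37.1083
1.1 act 1.094 [ 1.31  0.42 -0.02] [-1.6  5.3  2.3] 0.0137 37.3583
1.2 act 1.194 [ 1.28  0.36 -0.  ] [-1.2  6.2  1.9] 0.0136 37.6083
1.3 act 1.294 [1.3  0.34 0.02] [-2.8  6.3  1.7] 0.0134 37.8583
1.4 act 1.393 [1.31 0.34 0.04] [-1.7  6.2  2.6] 0.0135 38.1083
1.5 act 1.491 [1.3  0.32 0.49] [-3.   5.4  3.2] 0.0137 38.3583
1.6 act 1.592 [ 1.07 -0.02  0.13] [-0.2  5.2  1.5] 0.0137 38.6083
1.7 act 1.685 [0.98 0.02 1.47] [0.5 6.  2.7] 0.0136 38.8583
```

```bash
python3 - <<'E'
from h import *
move_gripper(.04);print(read_ft_force());e=read_eef_pos();movel([e[0],e[1],.2],speed=.2)
move_ptp([.40,-.22,.25],q(.3));print(read_time_s())
a=read_camera("top")[155:220,235:305,::-1];b=read_camera("side")[150:240,200:300,::-1]
cv2.imwrite("pics/l.png",np.hstack([cv2.resize(a,(400,371),interpolation=2),cv2.resize(b,(400,360),interpolation=2)[:,:]][0:1]+[np.vstack([cv2.resize(b,(400,360),interpolation=2),np.zeros((11,400,3),np.uint8)])]))
for c in("top","side"):
  for n in("pad","wingnut_grip","keeper_handle"):print(c,n,[(np.round(d["at"],1),round(d["confidence"],2)) for d in tip_of(c,n)][:3])
E
```

```text
[ 0.40356784 -0.33956511  0.1487595 ]
40.8917
top pad []
top wingnut_grip [(array([177.9, 255.6]), 0.59), (array([266.5, 188. ]), 0.4), (array([270.9, 190. ]), 0.36)]
top keeper_handle [(array([264.8, 209.2]), 0.55)]
side pad []
side wingnut_grip [(array([243.2, 185.3]), 0.46), (array([162.4, 274.6]), 0.46)]
side keeper_handle [(array([268.4, 194.4]), 0.72), (array([246.5, 207.3]), 0.2)]
```

View pics/l.png

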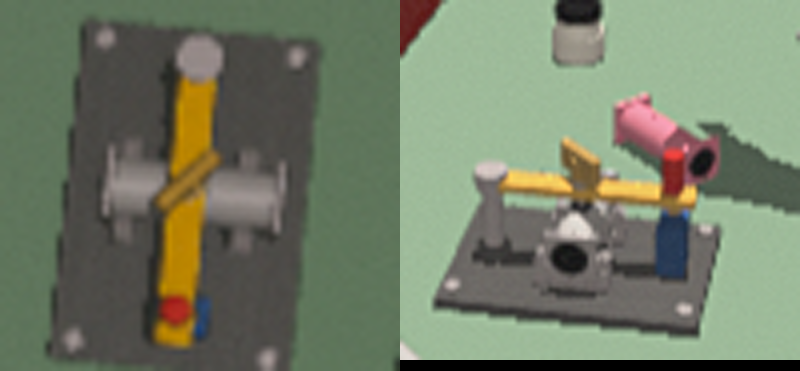

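Turning stopped with the torque rising to 1.5 N m, and the wing turned by about 1.42 rad in the pictures. The crop shows the bar still shut and the pipe still home. I'll take a fresh, firmer grip to confirm the nut is at its stop.

```bash
sed -i 's/,\.1):/,.06):/' turn.py; python3 - <<'E'
from h import *
N=np.array([.53983,.0175]);o=q(.5047-np.pi-1.41)
move_ptp([*N,.18],o);movel([*N,.114],o,.2);move_gripper(0,90);print(read_finger_gap(),read_ft_torque(),read_ft_force(),read_time_s())
E
python3 turn.py 1.43 1.9 2.2
```

```text
0.011660019641707058 [-0.01683826 -0.06709863  0.02134508] [0.0366665  0.52597461 5.90645255] 43.25
1.43 act 1.429 [-0.09  0.02  0.09] [ 0.1 -0.6  6. ] 0.012 43.5
1.49 act 1.487 [-0.12  0.05  0.44] [-1.1 -0.4  6.5] 0.0121 43.75
1.55 act 1.544 [-0.12  0.12  0.94] [-0.  -0.1  7. ] 0.0117 44.0
1.61 act 1.604 [-0.48 -0.11  1.05] [ 0.2 -0.   6.4] 0.0121 44.25
1.67 act 1.659 [-0.54 -0.04  1.87] [ 0.8 -0.7  7.3] 0.0121 44.5
1.73 act 1.714 [-0.75  0.06  2.67] [ 0.6 -1.6  7.4] 0.0116 44.75
```

```bash
python3 - <<'E'
from h import *
move_gripper(.04);e=read_eef_pos();movel([e[0],e[1],.2],speed=.2)
move_ptp([.40,-.22,.25],q(.3));print(read_time_s())
a=read_camera("top")[155:220,235:305,::-1];b=read_camera("side")[150:240,200:300,::-1]
cv2.imwrite("pics/m.png",np.hstack([cv2.resize(a,(400,371),interpolation=2),np.vstack([cv2.resize(b,(400,360),interpolation=2),np.zeros((11,400,3),np.uint8)])]))
E
```

```text
46.8
```

View pics/m.png

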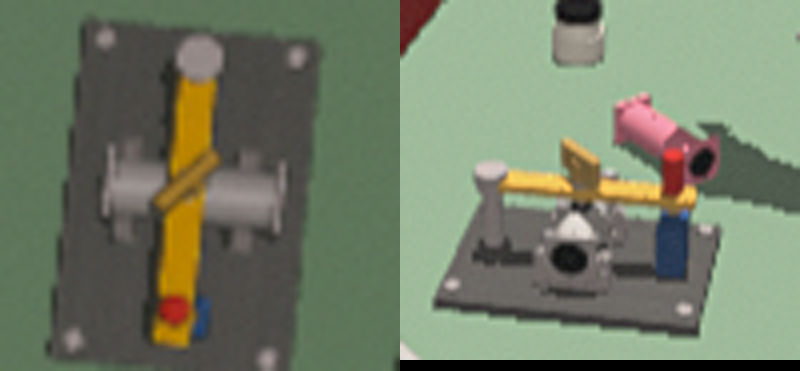

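The wing has not moved after 2.7 N m, still running (155,205)–(217,157), so it is at its stop. The bar is shut, the pipe is home and the arm is clear.

```bash
python3 -c "
from bench import *
print(sign_off(),read_time_s())"
```

```text
the job is handed in; nothing more can be done
the job is handed in; nothing more can be done
```

The job is done and handed in at about 47 s of the 64 s allowed. The large grey pipe lies home in both V saddles with its flanges outside them. The yellow bar is snapped shut over it, and the wing nut is at its stop.

**What the last checks showed**
- **Pipe:** it met the saddles at about the expected height when lowered. The final pictures show it level, both flanges outside the saddles.
- **Keeper bar:** the first push, gripping the handle, stalled at about 0.08 rad. Pushing again with the handle only loosely caged took the bar past the spring ball, with the force dropping from 14 N to 3 N. It then held against its stop at over 30 N.
- **Wing nut:** the first turn ended at 1.5 N m. I re-gripped and twisted to 2.7 N m, and the wing did not visibly move. The pictures show it turned by about 1.4 rad, which fits the 1.5 stop given where it started.

**Less certain**
- **Pad:** the networks did not find it under the bar, so I infer its contact from the nut being at its stop.
- **Grip slip:** the gripper turned further than the wing on both turns, so the grip slipped or flexed.
- **Pipe position reading:** one network reading of the pipe's middle was about 3 px off my prediction in the side view. I put this down to network error.
- **Other objects:** I moved nothing else on purpose and saw no sign of contact. I did not check each item in a final full picture.

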